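Pack the sample panel tight in its sloping frame

TASK

The plaster sample in the framed bay of the sloping stand has a gap along its edge nearest the robot. Try the wooden packers standing on the table until you find the thickest one that goes in, push it fully home in the gap, square to the frame, and let go; leave the other two standing upright on the table clear of the stand. Do not disturb the trowel, the bowl or the pot.

Things in the scene. Friction and masses are not known exactly. Their poses are not given: they have to be found in the camera images.
- bay: Timber frame fixed on a wooden stand sloping at 30 deg, its low edge to the robot's left; opening 100 mm wide (y), 120 mm up the slope (x); wood 22 mm wide, 24 mm deep. Axes: x up the slope, y level across it, z square out of the slope. Origin: on the board at the inner face of the -y upright, half way up. A panel lies against the +y upright, face flush with the frame.
- gap_mouth (a point): The gap beside the panel, to be packed: this point is 24 mm above the bay's origin along its z, on the top edge of the -y upright, same axes as the bay. From here the gap runs 14, 19 or 24 mm along +y to the panel's edge (by which panel is there), 60 mm along +x and -x, 24 mm deep along -z to the board.
- panel_wide: Plaster sample panel on plywood, 85.8 mm wide, 120 mm up the slope, 24 mm thick, fixed on the sloping stand. Origin: on the board at its +y edge (in the bay's axes), half way up; its axes are not tilted (z is vertical). One of the three panels, not always the same, is in the bay, its origin then at y = 100 mm in the bay's frame; the other two lie unframed on the stand to either side.
- panel_middle: Plaster sample panel on plywood, 80.8 mm wide, 120 mm up the slope, 24 mm thick, fixed on the sloping stand. Origin: on the board at its +y edge (in the bay's axes), half way up; its axes are not tilted (z is vertical). One of the three panels, not always the same, is in the bay, its origin then at y = 100 mm in the bay's frame; the other two lie unframed on the stand to either side.
- panel_narrow: Plaster sample panel on plywood, 75.8 mm wide, 120 mm up the slope, 24 mm thick, fixed on the sloping stand. Origin: on the board at its +y edge (in the bay's axes), half way up; its axes are not tilted (z is vertical). One of the three panels, not always the same, is in the bay, its origin then at y = 100 mm in the bay's frame; the other two lie unframed on the stand to either side.
- packer_thin: Loose hardwood packer, a plain upright block 12 mm thick (its y), 60 mm long (its x) and 70 mm high (its z), standing on the table on its 60 mm long foot, whose two long edges are bevelled 2 mm wide by 4 mm high; 20 to 90 g. Origin: centre of the underside. The packer that belongs to a gap has 2.2 mm of play in it; a thicker one stops at the mouth.
- packer_medium: Loose hardwood packer, a plain upright block 17 mm thick (its y), 60 mm long (its x) and 70 mm high (its z), standing on the table on its 60 mm long foot, whose two long edges are bevelled 2 mm wide by 4 mm high; 20 to 90 g. Origin: centre of the underside. The packer that belongs to a gap has 2.2 mm of play in it; a thicker one stops at the mouth.
- packer_thick: Loose hardwood packer, a plain upright block 22 mm thick (its y), 60 mm long (its x) and 70 mm high (its z), standing on the table on its 60 mm long foot, whose two long edges are bevelled 2 mm wide by 4 mm high; 20 to 90 g. Origin: centre of the underside. The packer that belongs to a gap has 2.2 mm of play in it; a thicker one stops at the mouth.
- trowel: Plasterer's steel trowel, blade 210 x 75 mm, wooden handle on top, 65 mm high, lying on the table to the right of the stand; origin at the centre of the blade's underside. Bystander.
- bowl: Dark wooden bowl, 110 mm across, 45 mm high, right of the stand; origin centre of underside. Bystander.
- pot: White ceramic pot, 76 mm across, 100 mm high, left of the packers; origin centre of underside. Bystander.

How it is judged:
By the outcome, as a careful person would: the job done as asked, in the order asked, and still so for the second after the job is handed in, with the robot touching nothing.
It also fails if it takes over 70 s, if anything falls off the work surface, if the arm or the gripper's body presses on something with over 40 N, if the wrist force passes 120 N, or if a joint passes its speed limit or range.

ROBOT

A 6-joint arm with a two-finger parallel gripper is mounted at the origin on the work surface. World frame = base frame: x ahead of the robot, y to its left, z up, the work surface at z = 0. Lengths are in mm, angles in rad, forces in N, time in s.
With the tool pointing down it reaches from about 325 to 875 mm from the base axis. Payload 4.4 kg.
Tool frame: the origin (TCP) lies at the very end of the fingers, on their centre line; the grasp point (between the pads) lies behind it (manip.grasp_offset is the z of the grasp point in the tool frame, in mm); z points along the fingers, y is the line along which they close (so a half turn about z gives the same grasp; the last joint's range is limited). The gripper opens to 85 mm and grips with 20 to 120 N. Pads are 22 mm wide; open, the fingers measure 114 mm over their backs; the gripper's body (76 mm by 85 mm) begins 54 mm behind the grasp point. The pads swing forward as they close: fully open they stand 13 mm farther back than shut.
Start: joints at [1.02, 0.207, 1.542, -0, 1.393, -0.15], TCP at [224.349, 529.429, 231.282] pointing down, gripper open.
Joint ranges: [-2.73, 2.73], [-0.86, 2.22], [0.23, 2.46], [-1.11, 4.25], [0.08, 2.63], [-2.82, 2.82]. Speed limits (rad/s): [2.79, 2.79, 3.14, 3.14, 3.14, 3.14].

INTERFACE

Orientations are given as a rotation vector (axis times angle).
In Python, from cell import manip gives the robot as it stands.
- The arm moves only by the shell command python3 -m jog 'ROWS' [FORCE]. ROWS is JSON, a list that holds one entry, the list of rows, each a list of 7 numbers: the shift along the tool's x, y, z scaled (see below), then the turn, a rotation vector about the tool's x, y, z scaled (see below), then the finger opening in mm, from 0 to 85.4. In form: [[[dx, dy, dz, rx, ry, rz, fingers], ...]]. A call has 1 to 20 rows; each row shifts and turns the commanded pose from where the row before left it, along the tool's axes as they then stand; what a row does not reach is not made up. The controller multiplies each number of a shift by 500 mm and each number of a turn by 2 rad. A row lasts 1/8 s, in which the tool goes at most 62.5 mm and 10.7 degrees, less where a joint would pass 70% of its speed; a pose out of reach is approached as far as the arm can. A call with a number of a shift or a turn outside -1 to 1 is refused whole. A call with a gripper value outside its range is refused whole. The fingers move at their own pace and stop on an object; FORCE is the grip in N (left out, the last holds). Time passes only in rows, so rows that do not move let the fingers close. It gives the time, the measured TCP pose, the force, the opening and the grip force at its end, in the units of the state.
- manip.get_obs(): the state, without advancing time (a new reading comes with each control period).
- manip.get_image(name): name is "side" or "top"; returns the picture (384x512x3 uint8, red, green, blue); there is no depth.
- manip.camera_info(name): a dict with "fx", "fy", "cx", "cy" (pixels), "k1" (the pictures are not rectified: a ray, as slopes to the right and down, at radius r is drawn at 1 + k1 r^2 times it, then the intrinsics apply), "rvec" (rotation vector, rad) and "tvec" (3), from world to camera coordinates, as OpenCV has them. Camera axes: x right, y down, z forward; pixel columns grow to the right and rows downward; lengths in mm; the calibration is good to about 2 mm. A picture is of the moment at which its call begins. camera_info takes no time and is no camera call.
- manip.finish_job(): hands the job in; it is judged then, once.
The state is a dict: "t": time; "joint_pos": joint angles; "qvel": joint speeds; "effort": joint torques, N m; "ee_pos": TCP position; "tcp_rot": TCP orientation; "contact_force": force on the tool from outside, world axes, zero at the start; "torque": the same for the moment, N m; "opening": finger opening in mm; "grip_force": force on a finger pad.
Only numpy, scipy, OpenCV 4.12 (cv2) and the standard library are available. Lean on these libraries where they do the work, as an engineer would, in place of code of your own. Each camera call takes 0.05 s, during which the arm holds its last target. There are 200 camera calls.

## Working session

There is one attempt and no reset: what is moved stays moved. The work goes in short steps, Python scripts to look and compute and a shell command to move; the robot and the scene stay as the last step left them, time stands still between calls to the robot, and variables do not carry over. Pictures are saved under pics/ and viewed, at most 10 in all, crops included, and the job is handed in when it is done.

```bash
mkdir -p pics; ls; python3 - <<'E'
from cell import manip
import cv2
for n in("side","top"):
    im=manip.get_image(n); cv2.imwrite(f"pics/{n}0.png",im[:,:,::-1]); print(n,manip.camera_info(n))
print(manip.get_obs(), manip.grasp_offset)
E
```

```text
pics
side {'fx': 388.1292907417898, 'fy': 388.1292907417898, 'cx': 257.2374696732971, 'cy': 187.83903545558357, 'k1': -0.12499815822885454, 'rvec': array([ 2.1192699 , -0.30463981,  0.13253245]), 'tvec': array([-551.34381642,  161.90608227, 1025.87314283])}
top {'fx': 448.5120170118524, 'fy': 448.5120170118524, 'cx': 252.8227832574793, 'cy': 187.30577231893824, 'k1': -0.1179794803643894, 'rvec': array([ 2.2115552 , -2.15385393,  0.12176201]), 'tvec': array([ -52.5475269 ,  559.33472906, 1595.93611707])}
{'t': 0.1, 'joint_pos': array([ 1.01949052e+00,  2.07370737e-01,  1.54284681e+00,  9.17555766e-06,
        1.39348658e+00, -1.50560537e-01]), 'qvel': array([-0.00011223, -0.00218267, -0.00211041,  0.00053918,  0.00097951,
        0.00050603]), 'effort': array([ 2.32735028e-04, -3.84086823e+01, -2.92549753e+01, -1.86749226e-04,
        4.76584231e-03, -7.20081829e-06]), 'ee_pos': array([223.98175186, 528.82730706, 230.20451737]), 'tcp_rot': array([-0.62514144, -3.0780155 ,  0.00310895]), 'contact_force': array([ 0.19428107,  0.16960126, -0.23531076]), 'torque': array([-0.02650887,  0.01827848, -0.05228602]), 'grip_force': 0.0, 'opening': 85.59989459971473} -18.700000000000003
```

View pics/side0.png

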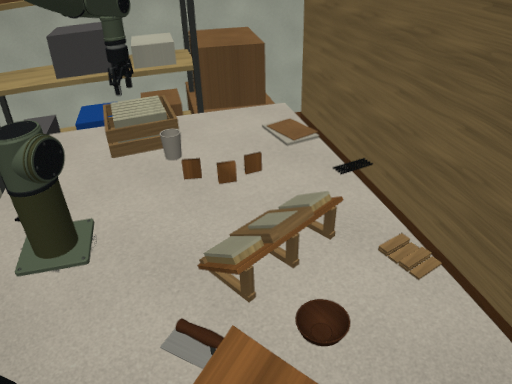

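View pics/top0.png

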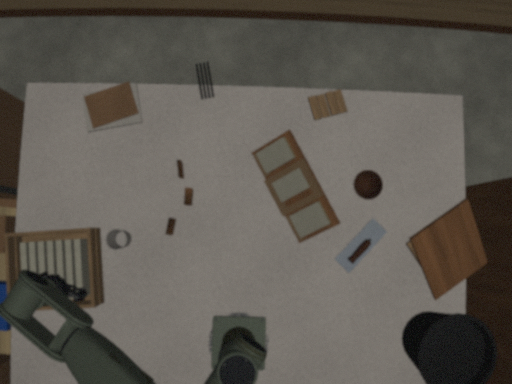

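```bash
python3 - <<'E'
import cv2,numpy as np
t=cv2.imread("pics/top0.png"); s=cv2.imread("pics/side0.png")
a=cv2.resize(t[125:250,240:345],None,fx=4.6,fy=4.6,interpolation=cv2.INTER_CUBIC)
cv2.imwrite("pics/a.png",a)
b=cv2.resize(s[145:305,175:350],None,fx=3.7,fy=3.7,interpolation=cv2.INTER_CUBIC)
cv2.imwrite("pics/b.png",b)
E
```

```text
(no output)
```

View pics/a.png

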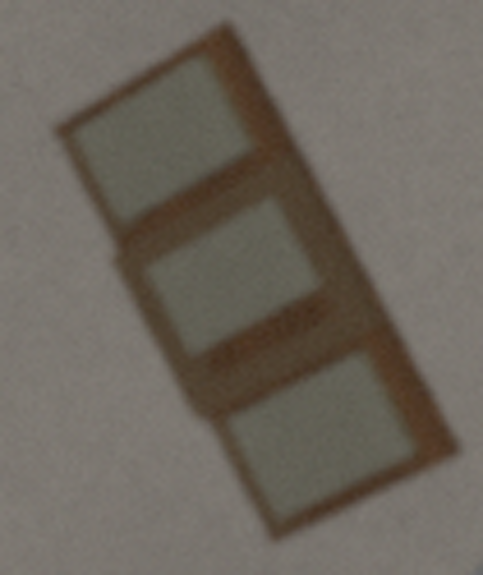

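View pics/b.png

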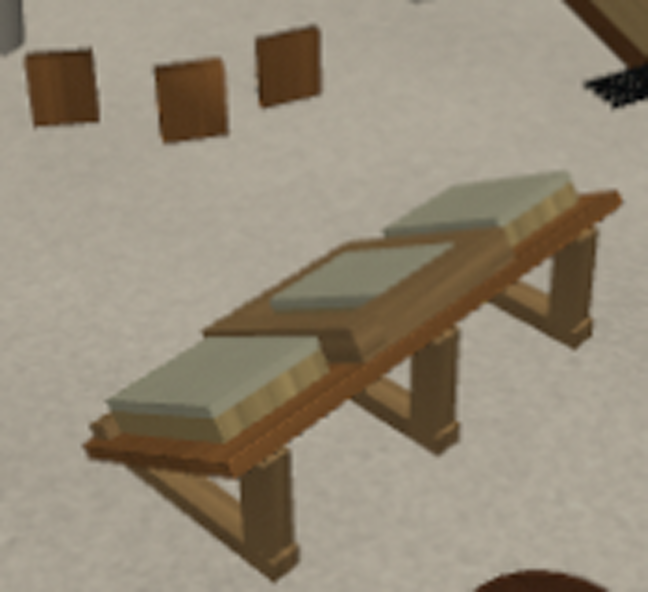

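The top view shows three upright packers near (180,169), (188,196) and (171,226). The framed bay's panel is at about (291,185), with a dark gap along its lower edge. Next I'll segment the panels and packers and triangulate their corners.

```bash
cat > h.py <<'E'
import cv2,numpy as np
from cell import manip
C={n:manip.camera_info(n) for n in("side","top")}
def ray(n,p):
    c=C[n];K=np.array([[c['fx'],0,c['cx']],[0,c['fy'],c['cy']],[0,0,1]])
    R=cv2.Rodrigues(c['rvec'])[0]
    u=cv2.undistortPoints(np.array(p,float).reshape(-1,1,2),K,np.array([c['k1'],0,0,0.]))[:,0]
    d=np.c_[u,np.ones(len(u))]@R
    return -R.T@c['tvec'],d/np.linalg.norm(d,axis=1)[:,None]
def onz(n,p,z):
    o,d=ray(n,p);return o+d*((z-o[2])/d[:,2])[:,None]
def proj(n,P):
    c=C[n];K=np.array([[c['fx'],0,c['cx']],[0,c['fy'],c['cy']],[0,0,1]])
    return cv2.projectPoints(np.array(P,float).reshape(-1,1,3),c['rvec'],c['tvec'],K,np.array([c['k1'],0,0,0.]))[0][:,0]
def tri(p,q):
    o1,D1=ray("top",p);o2,D2=ray("side",q);out=[];gap=[]
    for a,b in zip(D1,D2):
        s=np.linalg.lstsq(np.c_[a,-b],o2-o1,rcond=None)[0]
        A=o1+a*s[0];B=o2+b*s[1];out.append((A+B)/2);gap.append(np.linalg.norm(A-B))
    return np.array(out),np.array(gap)
E
python3 - <<'E'
import cv2,numpy as np
from h import *
np.set_printoptions(precision=1,suppress=True)
for n,pts,pk in(("top",[(276,153),(291,185),(312,218)],[(180,169),(188,196),(171,226)]),("side",[(310,200),(275,221),(230,248)],[(192,168),(227,172),(252,162)])):
    im=cv2.imread(f"pics/{n}0.png")
    for p in pts+pk: print(n,p,im[p[1],p[0]],end=' ')
    print()
    print("between", [list(im[y,x]) for x,y in ([(281,176),(300,203),(235,172),(150,200)] if n=="top" else [(262,238),(280,227),(210,170),(239,168),(250,230)])])
E
```

```text
top (276, 153) [86 95 98] top (291, 185) [84 93 97] top (312, 218) [85 94 97] top (180, 169) [15 34 43] top (188, 196) [28 42 62] top (171, 226) [31 37 54] 
between [[np.uint8(54), np.uint8(69), np.uint8(81)], [np.uint8(47), np.uint8(65), np.uint8(78)], [np.uint8(109), np.uint8(114), np.uint8(120)], [np.uint8(113), np.uint8(118), np.uint8(123)]]
side (310, 200) [108 129 131] side (275, 221) [106 127 130] side (230, 248) [105 128 129] side (192, 168) [27 52 79] side (227, 172) [28 55 83] side (252, 162) [29 55 83] 
between [[np.uint8(42), np.uint8(65), np.uint8(83)], [np.uint8(56), np.uint8(88), np.uint8(112)], [np.uint8(146), np.uint8(160), np.uint8(168)], [np.uint8(146), np.uint8(161), np.uint8(168)], [np.uint8(53), np.uint8(82), np.uint8(102)]]
```

```bash
cat > quad.py <<'E'
from h import *
F=8
def up(n,ims,k=0.6):
    im=np.mean(ims,0)
    return cv2.resize(cv2.GaussianBlur(im,(0,0),k).astype(np.float32),None,fx=F,fy=F,interpolation=cv2.INTER_CUBIC)
def blob(mask,p):
    n,l=cv2.connectedComponents(mask.astype(np.uint8));i=l[int(p[1]*F+F/2),int(p[0]*F+F/2)]
    return (l==i).astype(np.uint8) if i else None
def quad(m):
    c=max(cv2.findContours(m,cv2.RETR_EXTERNAL,cv2.CHAIN_APPROX_NONE)[0],key=cv2.contourArea)
    h=cv2.convexHull(c)
    for e in np.linspace(.01,.15,60):
        a=cv2.approxPolyDP(h,e*cv2.arcLength(h,True),True)
        if len(a)<=4:break
    a=a[:,0].astype(float);c=c[:,0].astype(float);L=[]
    for i in range(len(a)):
        A,B=a[i],a[(i+1)%len(a)];d=B-A;l=np.linalg.norm(d);d/=l
        s=(c-A)@d;t=(c-A)@np.array([-d[1],d[0]])
        k=c[(s>.15*l)&(s<.85*l)&(abs(t)<.12*l)]
        v=cv2.fitLine(k.astype(np.float32),cv2.DIST_HUBER,0,.01,.01)[:,0]
        L.append(np.array([v[1],-v[0],-(v[1]*v[2]-v[0]*v[3])]))
    P=np.array([np.cross(L[i-1],L[i]) for i in range(len(L))]);P=P[:,:2]/P[:,2:]
    return (P+.5)/F-.5
E
python3 - <<'E'
from quad import *
np.set_printoptions(precision=2,suppress=True)
U={}
for n in("top","side"):
    ims=[manip.get_image(n).astype(float) for _ in range(8)]
    np.save(n+".npy",np.mean(ims,0)); U[n]=up(n,ims)
B=U["top"][:,:,2]; 
for p in[(276,153),(291,185),(312,218)]:
    m=blob((B>70)&(B<97),p) ; q=quad(m); print("top",p,q.tolist() if 0 else q, m.sum()/F/F)
B=U["side"][:,:,2]
for p in[(275,221)]:
    for th in(80,90,100):
        m=blob((B>th)&(B<138),p); print("side",th,quad(m),m.sum()/F/F)
v=U["side"]
for n,pts in(("top",[(180,169),(188,196),(171,226)]),("side",[(192,168),(227,172),(252,162)])):
    for p in pts:
        m=blob(U[n][:,:,2]<(75 if n=="top" else 90),p);print(n,p,quad(m),m.sum()/F/F)
# intensity profile across side panel near edge
print(np.load("side.npy")[212:240,262,:][:, [2,0]].T)
E
```

```text
top (276, 153) [[283.36 136.41]
 [293.67 156.59]
 [265.67 172.95]
 [255.68 153.62]] 722.3125
top (291, 185) [[298.72 167.4 ]
 [309.03 186.3 ]
 [280.96 201.44]
 [271.33 183.06]] 674.1875
top (312, 218) [[318.08 201.14]
 [329.18 222.62]
 [299.89 237.3 ]
 [288.88 216.22]] 789.515625
side 80 [[297.86 210.26]
 [275.55 225.25]
 [244.73 227.01]
 [267.75 212.72]] 398.75
side 90 [[296.44 210.75]
 [276.32 224.26]
 [248.02 225.49]
 [267.65 213.19]] 337.59375
side 100 [[294.18 211.6 ]
 [276.55 223.51]
 [250.85 224.47]
 [267.66 213.76]] 275.65625
top (180, 169) [[175.9  156.4 ]
 [182.04 162.54]
 [183.6  179.75]
 [178.17 175.8 ]] 92.4375
top (188, 196) [[184.9  187.03]
 [192.67 188.3 ]
 [191.42 204.94]
 [183.37 204.94]] 134.625
top (171, 226) [[168.45 216.52]
 [175.66 218.81]
 [172.06 235.93]
 [165.13 233.06]] 123.75
side (192, 168) [[199.4  157.87]
 [201.63 177.49]
 [183.67 179.01]
 [180.85 158.77]] 368.28125
side (227, 172) [[234.89 159.92]
 [236.28 180.93]
 [218.09 183.65]
 [216.11 162.45]] 395.015625
side (252, 162) [[260.89 151.04]
 [261.4  170.11]
 [244.42 174.23]
 [243.42 154.96]] 333.28125
[[149.88 143.5   92.62  51.5   78.38 100.88 106.75 106.   105.38 105.12
  105.38 104.88 104.12  86.62  77.5   78.    59.    50.38  51.75  51.62
   52.    49.12  41.62  38.75  39.25  41.    41.25  39.75]
 [172.38 167.62 126.75 102.88 115.62 126.5  129.88 129.12 128.62 128.5
  128.62 127.88 127.38 105.62  94.75  94.38  91.12  95.38 101.62 102.5
  104.12  98.38  83.5   77.62  78.75  82.25  82.38  79.62]]
```

```bash
python3 - <<'E'
from quad import *
np.set_printoptions(precision=2,suppress=True)
for n in C: print(n,ray(n,[(250,190)])[0])
U={n:up(n,[np.load(n+".npy")]) for n in C}
def X(a,b,c,d):
    l=np.cross(np.cross([*a,1],[*b,1]),np.cross([*c,1],[*d,1]));return l[:2]/l[2]
S=U["side"][:,:,2];p=(275,221)
a=quad(blob((S>78)&(S<138),p));b=quad(blob((S>91)&(S<138),p))
s=np.array([a[0],X(a[0],a[1],b[1],b[2]),X(a[2],a[3],b[1],b[2]),a[3]])
t=quad(blob((U["top"][:,:,2]>69)&(U["top"][:,:,2]<97),(291,185)))
P,g=tri(t,s);print(s,"\n",P,g)
e=lambda i,j:P[j]-P[i]
for i,j in((3,0),(2,1),(0,1),(3,2)):
    d=e(i,j);print(i,j,np.linalg.norm(d),"yaw",np.degrees(np.arctan2(d[1],d[0])),"slope",np.degrees(np.arcsin(d[2]/np.linalg.norm(d))))
# assumed plane heights: side-view packers: top corners & bottoms; triangulate tops
tp={"A":(180,169),"B":(188,196),"C":(171,226)}
sp={"?1":(192,168),"?2":(227,172),"?3":(252,162)}
for k,p in tp.items(): print(k,onz("top",[p],70),proj("side",np.c_[onz("top",[p],70)[:,:2],35]))
for k,p in sp.items():
    q=quad(blob(S<90,p)); print(k,"top edge",onz("side",q[[3,0]],70)[:,:2].tolist(),"bottom",onz("side",q[[2,1]],0)[:,:2].tolist())
E
```

```text
side [ 338.65 -902.04  673.99]
top [ 410.14   -9.15 1641.44]
[[298.21 210.13]
 [277.26 224.19]
 [247.1  225.46]
 [267.66 212.66]] 
 [[ 624.98 -191.74  122.5 ]
 [ 560.16 -228.37  122.01]
 [ 509.18 -137.59   62.41]
 [ 574.37 -101.95   63.5 ]] [0.37 0.3  0.44 0.35]
3 0 118.76914048635183 yaw -60.59241345620778 slope 29.785167076168015
2 1 119.96157224952692 yaw -60.68285054362056 slope 29.787375720282878
0 1 74.45404224486647 yaw -150.53276316943848 slope -0.37853612522442365
3 2 74.30215215814034 yaw -151.32890460480044 slope -0.839196127804261
A [[614.35 221.92  70.  ]] [[251.31 163.61]]
B [[519.58 189.84  70.  ]] [[225.92 172.49]]
C [[412.85 245.53  70.  ]] [[191.42 169.54]]
?1 top edge [[384.02814837799775, 266.85606178469766], [444.6102170155942, 253.10202049148666]] bottom [[383.04697296431846, 251.5390777036314], [443.43467261179717, 242.3922706757271]]
?2 top edge [[492.31334988780543, 203.86488265154094], [554.4251858013475, 201.35431040068374]] bottom [[489.8342852468928, 185.69211796148238], [551.2404899615599, 183.89073578821353]]
?3 top edge [[589.4030913115238, 226.44883552040915], [652.9479834948147, 235.60632205474735]] bottom [[587.7459102552515, 218.2273244945393], [650.9095475942216, 227.29580748926946]]
```

```bash
cat > go.py <<'E'
from h import *
from scipy.spatial.transform import Rotation as Ro
YB=np.radians(29.3);SL=np.radians(30)
yb=np.array([np.cos(YB),np.sin(YB),0]);xh=np.array([yb[1],-yb[0],0])
xb=xh*np.cos(SL)+np.array([0,0,np.sin(SL)]);zb=np.cross(xb,yb)
RB=np.c_[-xb,yb,-zb]            # tool pose in the bay
MOUTH=np.array([567.2,-164.9,92.6])-62.1*yb   # gap mouth
def down(yaw): # tool y at yaw deg, pointing down
    a=np.radians(yaw);y=np.array([np.cos(a),np.sin(a),0]);z=np.array([0,0,-1.]);return np.c_[np.cross(y,z),y,z]
def plan(P,R,N,start=None,dec=3):
    o=manip.get_obs();p=np.array(o['ee_pos']);r=Ro.from_rotvec(o['tcp_rot'])
    if start: p,r=start
    R=Ro.from_matrix(R)
    for k in range(N,0,-1):
        d=r.inv().apply((P-p)/k)/500;w=(r.inv()*R).as_rotvec()/k/2
        d=d.round(dec);w=w.round(dec);print([*map(float,d),*map(float,w)])
        p=p+r.apply(d*500);r=r*Ro.from_rotvec(w*2)
    print("end",p.round(1),"rest deg",np.degrees((r.inv()*R).magnitude()).round(2))
    return p,r
E
python3 -c "
from go import *
plan(np.array([521.9,192.7,130]),down(88),13)"
```

```text
[-0.062, -0.03, 0.016, 0.0, 0.0, -0.014]
[-0.062, -0.032, 0.016, 0.0, 0.0, -0.014]
[-0.061, -0.033, 0.016, 0.0, 0.0, -0.014]
[-0.06, -0.035, 0.015, 0.0, 0.0, -0.014]
[-0.059, -0.037, 0.016, 0.0, 0.0, -0.014]
[-0.057, -0.038, 0.015, 0.0, 0.0, -0.014]
[-0.056, -0.04, 0.016, 0.0, 0.0, -0.014]
[-0.055, -0.041, 0.015, 0.0, 0.0, -0.014]
[-0.054, -0.043, 0.016, 0.0, 0.0, -0.014]
[-0.053, -0.044, 0.015, 0.0, 0.0, -0.014]
[-0.052, -0.046, 0.016, 0.0, 0.0, -0.014]
[-0.05, -0.047, 0.015, 0.0, 0.0, -0.014]
[-0.049, -0.049, 0.016, 0.0, 0.0, -0.015]
end [521.7 192.8 129.8] rest deg 0.01
```

```bash
python3 -m jog '[[[-0.062,-0.03,0.016,0,0,-0.014,85],[-0.062,-0.032,0.016,0,0,-0.014,85],[-0.061,-0.033,0.016,0,0,-0.014,85],[-0.06,-0.035,0.015,0,0,-0.014,85],[-0.059,-0.037,0.016,0,0,-0.014,85],[-0.057,-0.038,0.015,0,0,-0.014,85],[-0.056,-0.04,0.016,0,0,-0.014,60],[-0.055,-0.041,0.015,0,0,-0.014,60],[-0.054,-0.043,0.016,0,0,-0.014,60],[-0.053,-0.044,0.015,0,0,-0.014,60],[-0.052,-0.046,0.016,0,0,-0.014,60],[-0.05,-0.047,0.015,0,0,-0.014,60],[-0.049,-0.049,0.016,0,0,-0.015,60],[0,0,0,0,0,0,60],[0,0,0,0,0,0,60]]]'; python3 -c "
from go import *
plan(np.array([521.9,192.7,34]),down(88),4)
cv2.imwrite('pics/c.png',cv2.resize(manip.get_image('side')[100:220,150:310,::-1],None,fx=4,fy=4))"
```

```text
t: 2.78
ee_pos: [521.4, 193.0, 129.8]
tcp_rot: [-0.055, -3.141, -0.001]
contact_force: [0.2, -0.1, 0.6]
opening: 59.7
grip_force: 0.0
[-0.0, -0.0, 0.048, 0.0, -0.0, -0.0]
[-0.0, -0.0, 0.048, 0.0, -0.0, -0.0]
[-0.001, -0.0, 0.048, 0.0, -0.0, -0.0]
[-0.0, -0.001, 0.047, 0.0, -0.0, -0.0]
end [521.8 192.5  34.3] rest deg 0.04
```

View pics/c.png

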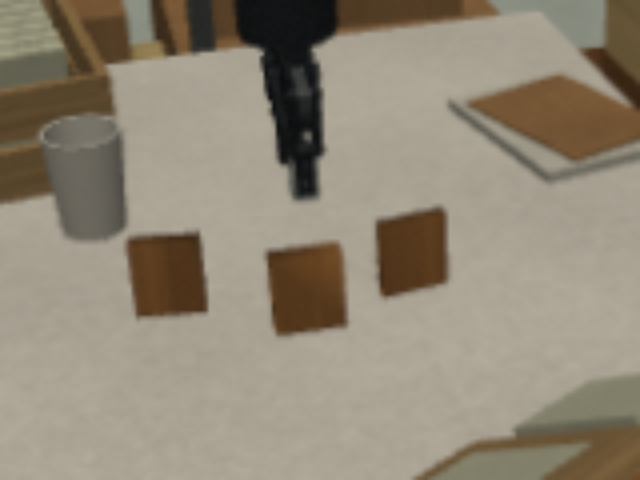

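The fingers stand centred above the middle (thick) packer at crop position (305,190). I'll descend and grip.

```bash
python3 -m jog '[[[0,0,0.048,0,0,0,60],[0,0,0.048,0,0,0,60],[0,0,0.048,0,0,0,60],[0,0,0.048,0,0,0,60],[0,0,0,0,0,0,60],[0,0,0,0,0,0,40],[0,0,0,0,0,0,15],[0,0,0,0,0,0,15],[0,0,0,0,0,0,15],[0,0,0,0,0,0,15]]]' 50
```

```text
t: 4.08
ee_pos: [523.0, 193.2, 35.4]
tcp_rot: [0.055, 3.138, 0.001]
contact_force: [-1.3, 0.1, 6.4]
opening: 21.0
grip_force: 50.0
```

```bash
python3 -c "
from go import *
o=manip.get_obs();s=plan(np.array([523,193,135]),down(88),2)
G=MOUTH+12.1*yb;print(G)
plan(G+zb*95.4,RB,14,s)"
```

```text
[-0.0, -0.0, -0.1, 0.0, 0.001, 0.0]
[-0.0, -0.0, -0.099, 0.0, 0.0, 0.0]
end [522.8 193.1 134.9] rest deg 0.07
[ 523.59653638 -189.36912259   92.6       ]
[0.002, -0.049, -0.006, 0.01, -0.017, 0.036]
[-0.002, -0.049, -0.005, 0.01, -0.017, 0.036]
[-0.006, -0.049, -0.004, 0.01, -0.017, 0.036]
[-0.009, -0.048, -0.002, 0.01, -0.017, 0.036]
[-0.013, -0.047, -0.001, 0.009, -0.017, 0.036]
[-0.016, -0.046, 0.0, 0.009, -0.017, 0.036]
[-0.02, -0.045, 0.002, 0.01, -0.017, 0.036]
[-0.023, -0.043, 0.003, 0.009, -0.017, 0.035]
[-0.026, -0.042, 0.005, 0.01, -0.017, 0.036]
[-0.028, -0.04, 0.007, 0.009, -0.017, 0.035]
[-0.031, -0.037, 0.008, 0.01, -0.017, 0.036]
[-0.033, -0.035, 0.01, 0.009, -0.017, 0.035]
[-0.035, -0.032, 0.012, 0.01, -0.017, 0.036]
[-0.037, -0.03, 0.013, 0.009, -0.017, 0.035]
end [ 500.4 -147.8  175.5] rest deg 0.05
```

```bash
python3 -m jog '[[[0,0,-0.1,0,0.001,0,15],[0,0,-0.099,0,0,0,15],[0.002,-0.049,-0.006,0.01,-0.017,0.036,15],[-0.002,-0.049,-0.005,0.01,-0.017,0.036,15],[-0.006,-0.049,-0.004,0.01,-0.017,0.036,15],[-0.009,-0.048,-0.002,0.01,-0.017,0.036,15],[-0.013,-0.047,-0.001,0.009,-0.017,0.036,15],[-0.016,-0.046,0,0.009,-0.017,0.036,15],[-0.02,-0.045,0.002,0.01,-0.017,0.036,15],[-0.023,-0.043,0.003,0.009,-0.017,0.035,15],[-0.026,-0.042,0.005,0.01,-0.017,0.036,15],[-0.028,-0.04,0.007,0.009,-0.017,0.035,15],[-0.031,-0.037,0.008,0.01,-0.017,0.036,15],[-0.033,-0.035,0.01,0.009,-0.017,0.035,15],[-0.035,-0.032,0.012,0.01,-0.017,0.036,15],[-0.037,-0.03,0.013,0.009,-0.017,0.035,15],[0,0,0,0,0,0,15],[0,0,0,0,0,0,15]]]' 60; python3 -c "
from go import *
G=MOUTH+12.1*yb
plan(G+zb*55.4,RB,4)
a=[cv2.resize(manip.get_image(n)[y:y+110,x:x+130,::-1],None,fx=4.5,fy=4.5,interpolation=cv2.INTER_CUBIC) for n,y,x in(('side',150,200),)]
cv2.imwrite('pics/d.png',a[0])"
```

```text
t: 6.32
ee_pos: [499.2, -147.6, 173.9]
tcp_rot: [1.346, 2.304, -0.363]
contact_force: [0.5, 0.2, -0.3]
opening: 21.3
grip_force: 58.8
[-0.001, 0.0, 0.02, -0.0, -0.0, 0.0]
[-0.001, 0.001, 0.019, -0.0, -0.0, 0.0]
[-0.0, 0.0, 0.02, -0.0, -0.0, 0.001]
[-0.001, 0.001, 0.019, -0.001, -0.001, 0.0]
end [ 510.1 -165.3  140.8] rest deg 0.04
```

View pics/d.png

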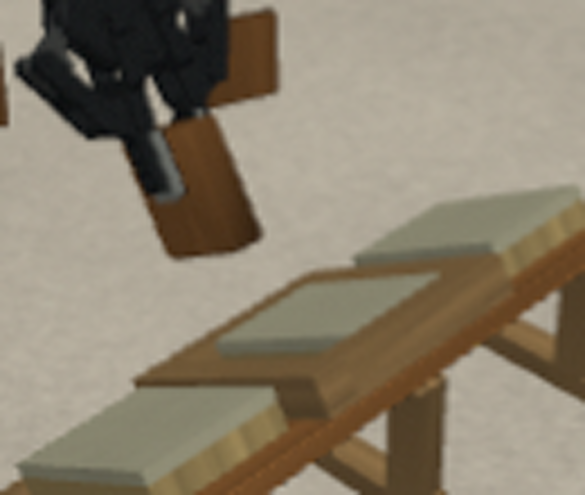

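The packer is held square above the bay. I'll approach to 20 mm above the mouth.

```bash
python3 -m jog '[[[-0.001,0,0.02,0,0,0,15],[-0.001,0.001,0.019,0,0,0,15],[0,0,0.02,0,0,0.001,15],[-0.001,0.001,0.019,-0.001,-0.001,0,15],[0,0,0,0,0,0,15],[0,0,0,0,0,0,15]]]'; python3 -c "
from go import *
G=MOUTH+12.1*yb
o=manip.get_obs();print('bay-rel',(o['ee_pos']-MOUTH)@np.c_[xb,yb,zb])
plan(G+zb*33.4,RB,6)"
```

```text
t: 7.12
ee_pos: [510.5, -165.8, 141.2]
tcp_rot: [1.347, 2.3, -0.362]
contact_force: [0.7, 0.3, -1.4]
opening: 20.8
grip_force: 58.8
bay-rel [ 0.94130591 12.20515074 55.52346859]
[0.0, -0.0, 0.007, 0.0, 0.0, -0.0]
[0.0, -0.0, 0.007, 0.0, 0.0, -0.0]
[0.0, -0.0, 0.008, 0.0, 0.0, -0.0]
[0.001, -0.0, 0.007, 0.0, 0.0, -0.0]
[0.0, -0.0, 0.008, 0.0, 0.0, -0.0]
[0.001, -0.0, 0.007, 0.0, 0.001, -0.0]
end [ 515.5 -174.7  121.6] rest deg 0.03
```

```bash
python3 -m jog '[[[0,0,0.007,0,0,0,15],[0,0,0.007,0,0,0,15],[0,0,0.008,0,0,0,15],[0,0,0.007,0,0,0,15],[0,0,0.007,0,0,0,15],[0,0,0.004,0,0,0,15],[0,0,0,0,0,0,15]]]';python3 -m jog '[[[0,0,0.004,0,0,0,15],[0,0,0.004,0,0,0,15],[0,0,0,0,0,0,15]]]'; python3 -c "
from go import *
o=manip.get_obs();B=np.c_[xb,yb,zb];print('bay-rel',(o['ee_pos']-MOUTH)@B,'F',o['contact_force']@B,'T',o['torque']@B)"
```

```text
t: 8.0
ee_pos: [515.2, -174.5, 123.7]
tcp_rot: [1.347, 2.3, -0.362]
contact_force: [-0.0, -0.6, -0.4]
opening: 21.5
grip_force: 58.8
t: 8.38
ee_pos: [516.2, -176.3, 120.2]
tcp_rot: [1.347, 2.3, -0.362]
contact_force: [-0.1, -0.8, 0.1]
opening: 21.2
grip_force: 58.8
bay-rel [ 0.79235448 12.08185642 31.45815871] F [ 0.57927883 -0.48088292 -0.27298916] T [-0.01683953  0.31726002 -0.05832644]
```

```bash
python3 -m jog '[[[0,0,0.004,0,0,0,15],[0,0,0.004,0,0,0,15],[0,0,0,0,0,0,15]]]';python3 -m jog '[[[0,0,0.004,0,0,0,15],[0,0,0.004,0,0,0,15],[0,0,0.004,0,0,0,15],[0,0,0,0,0,0,15]]]'; python3 -c "
from go import *
o=manip.get_obs();B=np.c_[xb,yb,zb];print('bay-rel',(o['ee_pos']-MOUTH)@B,'F',o['contact_force']@B,'T',o['torque']@B)"
```

```text
t: 8.75
ee_pos: [517.2, -178.0, 116.7]
tcp_rot: [1.347, 2.3, -0.362]
contact_force: [-0.1, -0.1, -0.7]
opening: 21.2
grip_force: 58.8
t: 9.25
ee_pos: [518.7, -180.6, 111.5]
tcp_rot: [1.347, 2.3, -0.362]
contact_force: [-0.3, 0.5, -0.3]
opening: 21.4
grip_force: 58.8
bay-rel [ 0.76813851 12.05815798 21.38743127] F [-0.69877248 -0.04375389  0.03792896] T [-0.03450126  0.32405177 -0.00595101]
```

```bash
python3 -m jog '[[[0,0,0.004,0,0,0,15],[0,0,0.004,0,0,0,15],[0,0,0.004,0,0,0,15],[0,0,0,0,0,0,15]]]';python3 -m jog '[[[0,0,0.003,0,0,0,15],[0,0,0.003,0,0,0,15],[0,0,0.002,0,0,0,15],[0,0,0,0,0,0,15]]]'; python3 -c "
from go import *
o=manip.get_obs();B=np.c_[xb,yb,zb];print('bay-rel',(o['ee_pos']-MOUTH)@B,'F',o['contact_force']@B,'T',o['torque']@B)"
```

```text
t: 9.75
ee_pos: [520.1, -183.3, 106.3]
tcp_rot: [1.347, 2.3, -0.362]
contact_force: [0.6, 1.0, -0.6]
opening: 21.3
grip_force: 58.8
t: 10.25
ee_pos: [521.3, -185.0, 103.1]
tcp_rot: [1.347, 2.3, -0.362]
contact_force: [-0.0, -0.1, -1.2]
opening: 21.0
grip_force: 59.1
bay-rel [ 0.9390161  12.20031656 11.5691434 ] F [-0.58350084 -0.05474067 -1.09759479] T [0.01103416 0.33002936 0.00771336]
```

```bash
python3 -m jog '[[[0,0,0.002,0,0,0,15],[0,0,0.002,0,0,0,15],[0,0,0,0,0,0,15]]]';python3 -m jog '[[[0,0,0.002,0,0,0,15],[0,0,0.002,0,0,0,15],[0,0,0,0,0,0,15]]]'; python3 -c "
from go import *
o=manip.get_obs();B=np.c_[xb,yb,zb];print('bay-rel',(o['ee_pos']-MOUTH)@B,'F',o['contact_force']@B,'T',o['torque']@B)"
```

```text
t: 10.62
ee_pos: [521.4, -185.0, 103.0]
tcp_rot: [1.347, 2.299, -0.362]
contact_force: [-10.2, 11.5, 16.1]
opening: 21.3
grip_force: 62.1
t: 11.0
ee_pos: [521.5, -185.1, 102.9]
tcp_rot: [1.348, 2.299, -0.363]
contact_force: [-21.2, 22.1, 34.3]
opening: 21.1
grip_force: 65.4
bay-rel [ 1.00687781 12.34671811 11.36260123] F [-8.54164879 -7.62367779 44.51719964] T [-1.49308916  1.61896318 -0.01249378]
```

```bash
python3 -m jog '[[[0,0,-0.003,0,0,0,15],[0,0,-0.003,0,0,0,15],[0,0,0,0,0,0,15],[0,0,0,0,0,0,30],[0,0,0,0,0,0,40],[0,0,0,0,0,0,40],[0,0,0,0,0,0,40]]]'; python3 -m jog '[[[0,0,-0.02,0,0,0,40],[0,0,-0.03,0,0,0,40],[0,0,-0.05,0,0,0,40],[0,0,-0.1,0,0,0,40],[0,0,-0.1,0,0,0,40],[0.08,0,0,0,0,0,40],[0.08,0,0,0,0,0,40],[0.08,0,0,0,0,0,40],[0,0,0,0,0,0,40]]]'; python3 -c "
from go import *
a,b=manip.get_image('side'),manip.get_image('top')
cv2.imwrite('pics/e.png',np.hstack([cv2.resize(a[140:280,180:300,::-1],(400,467),interpolation=cv2.INTER_CUBIC),cv2.resize(b[120:255,235:350,::-1],(398,467),interpolation=cv2.INTER_CUBIC)]))
cv2.imwrite('pics/top1.png',b[:,:,::-1])"
```

```text
t: 11.88
ee_pos: [521.4, -185.5, 102.0]
tcp_rot: [1.347, 2.3, -0.362]
contact_force: [-0.3, 0.3, -0.3]
opening: 39.8
grip_force: 0.0
t: 13.0
ee_pos: [431.6, -27.5, 170.6]
tcp_rot: [1.343, 2.305, -0.363]
contact_force: [0.2, 0.4, -0.3]
opening: 40.2
grip_force: 0.0
```

View pics/e.png

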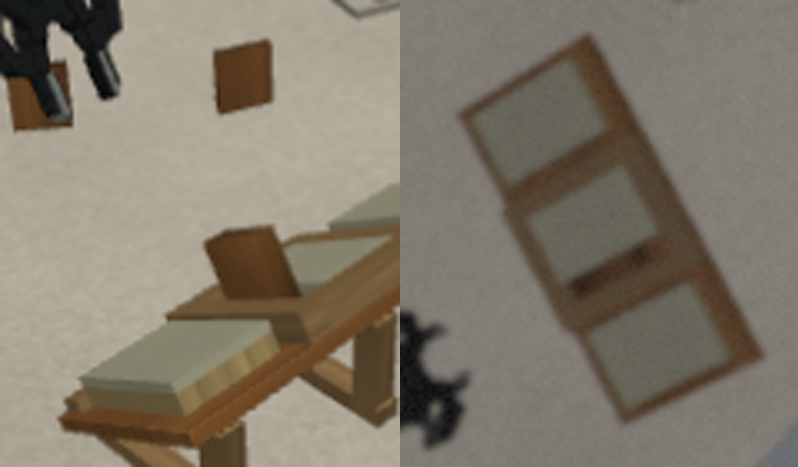

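The picture shows the packer standing in the gap beside the panel (left half, about (250,265)), square to the frame. In the full-size first view the other two packers are upright, and the arm is clear.

```bash
python3 -c "
from cell import manip
print(manip.finish_job())"
```

```text
the job is handed in; nothing more can be done
None
```

The 22 mm packer, the thickest of the three, went into the gap on the first try, was pushed fully home square to the frame and released, and the job is handed in; the other two were never touched and stand on the table.

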